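# Prove the folding lid stay of a duct access box

## Robot

A 6-joint arm with a two-finger parallel gripper is mounted at the origin on the work surface. World frame = base frame: x ahead of the robot, y to its left, z up, the work surface at z = 0. Lengths are in m, angles in degrees, forces in N, time in s.
With the tool pointing down it reaches from about 0.4 to 0.825 m from the base axis. Payload 7 kg.
Tool frame: the origin (TCP) lies on the centre line of the jaws, within the pads' length; the fingertips stand arm.nose_length ahead of it and the grasp point (between the pads) lies 8 mm behind it (arm.nose_length is the distance from the TCP to the fingertips, in m); z points along the fingers, y is the direction in which the jaws open and shut (so a half turn about z gives the same grasp; the last joint's range is limited). The gripper opens to 88 mm and grips with 3 to 60 N. Pads are 19 mm wide; open, the fingers measure 130 mm over their backs; the gripper's body (78 mm by 193 mm) begins 47 mm behind the grasp point.
Start: joints at [-47.951, 20.546, 0.682, 0, -70.136, -16.507], TCP at [0.291, -0.609, 0.238] pointing down, gripper open.
Joint ranges: [-176.03, 176.03], [-82.01, 121.73], [-58.28, 71.71], [-173.87, 95.51], [-174.79, -0.11], [-173.66, 173.66]. Speed limits (degrees/s): [136.94, 136.94, 172.46, 180, 180, 180].

## Interface

Orientations are given as a 3x3 rotation matrix whose columns are the frame's x, y, z axes.
In Python, from rig import arm gives the robot as it stands.
- The arm moves only by the shell command python3 -m creep 'ROWS'. ROWS is JSON, a list of rows, each an object with "grip": the finger opening in m, from 0 to 0.0876; "translation": the shift along the world's x, y, z in m, a list of three; "angular": the turn, a rotation vector about the world's x, y, z in rad, a list of three. In form: [{"grip": grip, "translation": [x, y, z], "angular": [wx, wy, wz]}, ...]. A call has exactly 8 rows; each row shifts and turns the pose as measured when the row begins; what a row does not reach is not made up. A row lasts 1/8 s, in which the tool goes at most 62.5 mm and 10.7 degrees, less where a joint would pass 70% of its speed; a pose out of reach is approached as far as the arm can. A call with a gripper value outside its range is refused whole. The fingers move at their own pace and stop on an object; the grip force is fixed at half the most. Time passes only in rows, so rows that do not move let the fingers close, or fill a call up. It gives the time, the measured TCP pose, the force and the opening at its end, in the units of the state.
- arm.state(): the state, without advancing time (a new reading comes with each control period).
- arm.get_image(name): name is "side" or "top" or "wrist"; returns (picture, depth): 384x512x3 uint8, red, green, blue; 384x512 float32, m along the optical axis (not along the pixel's ray), 0 where there is no reading.
- arm.get_calibration(name): a dict with "intrinsics" (3x3 intrinsics, pixels), "distortion" ([k1, k2, p1, p2, k3] as OpenCV has them; the pictures are not rectified), "T" (4x4, takes a point from camera to world coordinates); the wrist camera has in their place "hand_eye" (4x4, takes a point from camera to tool coordinates, whose origin is the TCP and whose axes are the flange's). Camera axes: x right, y up, looking along -z (the intrinsics and any distortion apply to the point x, -y, -z); pixel columns grow to the right and rows downward; lengths in m; the calibration is good to about 2 mm. A picture is of the moment at which its call begins: read the wrist's pose just before it. get_calibration takes no time and is no camera call.
- arm.job_done(): hands the job in, once; it reports no verdict.
Trained networks look in the newest picture that a camera, given by its name, has taken for a name from the list of things; names that differ only in an ending like _2 or _b are one class to them, and where a whole thing is asked for, a point or a joint stands for the part that bears it (a point fixed in the world has none). Each returns a list of dicts, best first, with "conf" (0 to 1); they miss things now and then, are a little off and sometimes report something else, mostly with a low value. They report only what shows in the picture. A call takes as long as a camera call.
- arm.outline_of(name, camera): "mask" (384x512 bool, what is visible of it) and "position" ([column, row] in pixels, amid what is visible of it).
- arm.place_of(name, camera): "position" ([column, row] in pixels: a listed point, or the origin of a listed thing).
The state is a dict: "time": time; "joint_pos": joint angles; "joint_velocities": joint speeds; "tau": joint torques, N m; "position": TCP position; "tool_rot": TCP orientation; "force": force on the tool from outside, world axes, zero at the start; "torque": the same for the moment, N m; "gripper_width": opening from 0.0 (shut) to 1.0 (fully open).
Only numpy, scipy, OpenCV 4.12 (cv2) and the standard library are available. Lean on these libraries where they do the work, as an engineer would, in place of code of your own. Each camera call takes 0.05 s, during which the arm holds its last target. There are 200 camera calls.

## Task

Prove the folding stay on the sheet-metal duct box: raise the lid by its front handle until the stay's knee goes past straight and locks, then let go so that the stay alone carries the lid. Then take the pull rod at the knee, draw it towards the front so that the lid lifts slightly and the knee folds, and lower the lid under control until it is fully shut: do not let it drop, let go at the end. The foot of the stay is only clamped in its slot: never force the lid or the rod so hard that the foot slips, and leave the can, the spanner and the copper reducer where they are.

Things in the scene. Friction and masses are not known exactly. Their poses are not given: they have to be found in the camera images.
- box: Fixed open-topped duct box of galvanised sheet metal, 200 mm deep (its x), 260 mm wide (y), 120 mm high, with a round spigot 90 mm across and 50 mm long on its right (-y) side. Origin: centre of the underside; x points from the front to the hinge side. The front (-x) looks towards the robot, turned by up to 0.35 rad.
- lid (a joint): Opening angle (rad) of the flat lid, 205 x 264 x 6 mm, 0.55 to 0.85 kg: 0 shut, grows as the front edge rises. The stay locks somewhere between 0.88 and 1.12, depending on where its foot is clamped: the lid comes up hard there; 3 to 10 N more pull at the handle carries the knee past straight, and eased down it settles about 0.02 rad onto the lock. Unlocked, it falls shut fast if let go.
- hinge (a point): Middle of the hinge line, about which the lid turns. It runs along the box's y axis at the top of the far (+x) side, 120 mm above the bench.
- handle (a point): Middle of the lid's front handle: a round dark bar 12 mm thick, 100 mm long, along the box's y axis, in the plane of the lid 45 mm in front of its front edge, on a post at each end. It moves on an arc of 250 mm radius about the hinge line. Holding the lid up here takes 2 to 5 N. Shut, it is 123 mm above the bench.
- rod (a point): Grip point on the stay's pull rod: a round steel rod 12 mm thick that sticks out 95 mm from the knee along the box's +y, with a collar at its end. The point is 80 mm from the box's left side, 33 mm short of the rod's end. The rod swings about the foot at 78 mm radius, always together with the lid: low in front of the foot (about 60 mm above the bench) when shut, above the foot when locked.
- stay_upper: Upper link of the stay, a flat steel bar from the knee (its origin) to the lid's left edge. From locked, drawing the rod 0.1 rad of its swing towards the front lifts the lid by 5 mm at the handle, against a light spring (3 to 6 N at the rod). Beyond straight the lid's weight drives the rod forward and down, so it must be held. Locked to shut is 1.9 to 2.4 rad of swing.
- stay_foot (a point): Axis of the stay's foot, a 22 mm bolt head in an upright slot on the box's left (+y) side, 80 mm in front of the hinge line, 22 to 38 mm below it, 12 mm outside the box. Held by friction only: it slips up or down if the stay loads it with over about 55 N, i.e. about 17 N of pull at the handle beyond the lid's weight once the stay is straight, or a rod forced off its circle.
- can: Plain grey can, 66 mm across and 115 mm high, standing behind the box; origin at the centre of its foot. Bystander.
- spanner: Steel spanner, 170 mm long, lying on the bench to the right of the box. Bystander.
- reducer: Copper pipe reducer, 44 mm across at the foot and 55 mm high, standing to the right of the box; origin at the centre of its foot. Bystander.

How it is judged:
By the outcome, as a careful person would: the job done as asked, in the order asked, and still so for the second after the job is handed in, with the robot touching nothing.
It also fails if it takes over 72 s, if anything falls off the work surface, if the arm or the gripper's body presses on something with over 40 N, if the wrist force passes 120 N, or if a joint passes its speed limit or range.

## Working session

There is one attempt and no reset: what is moved stays moved. The work goes in short steps, Python scripts to look and compute and a shell command to move; the robot and the scene stay as the last step left them, time stands still between calls to the robot, and variables do not carry over. Pictures are saved under pics/ and viewed, about 8 in all and at most 12, crops included, and the job is handed in when it is done.

```bash
ls; mkdir -p pics
cat > h.py <<'E'
import numpy as np, cv2
from rig import arm
def world(cam,px,z=None,depth=None,st=None):
    c=arm.get_calibration(cam);K=np.array(c['intrinsics']);D=np.array(c['distortion'])
    if 'T' in c: T=np.array(c['T'])
    else:
        W=np.eye(4);W[:3,:3]=st['tool_rot'];W[:3,3]=st['position'];T=W@np.array(c['hand_eye'])
    u=cv2.undistortPoints(np.array([[px]],float),K,D)[0,0]
    d=np.array([u[0],-u[1],-1.]);dw=T[:3,:3]@d
    s=depth if depth is not None else (z-T[2,3])/dw[2]
    return T[:3,3]+s*dw
def dep(d,px,r=2):
    c,w=int(round(px[0])),int(round(px[1]));a=d[max(0,w-r):w+r+1,max(0,c-r):c+r+1];a=a[a>0]
    return float(np.median(a)) if a.size else None
E
python3 - <<'E'
from h import *
s=arm.state();print(s);print(arm.nose_length)
ims=[]
for cam in ['side','top']:
    im,d=arm.get_image(cam);cv2.imwrite(f'pics/{cam}0.png',im[:,:,::-1]);np.save(f'pics/{cam}0.npy',d)
    ims.append(im)
    for n in ['box','hinge','handle','rod','stay_foot','stay_upper','can','spanner','reducer']:
        for r in arm.place_of(n,cam)[:1]:
            p=r['position'];dd=dep(d,p)
            print(cam,n,np.round(p,1),round(r['conf'],2),None if dd is None else world(cam,p,depth=dd).round(3))
v=np.vstack(ims);cv2.imwrite('pics/a.png',cv2.resize(np.hstack(ims),(800,300))[:,:,::-1])
E
```

```text
pics
{'time': 0.0, 'joint_pos': array([-4.79509069e+01,  2.05920930e+01,  6.33114465e-01, -1.98847989e-02,
       -7.01368611e+01, -1.65059359e+01]), 'joint_velocities': array([-0.07932476, -0.03970296, -0.02981507,  0.02379055, -0.03010562,
       -0.08493644]), 'tau': array([ 4.12677355e-04, -5.82720888e+01,  2.93054116e+01,  6.99736789e+00,
        6.74028648e-03, -1.71280631e-04]), 'position': array([ 0.29080787, -0.60860817,  0.23661099]), 'tool_rot': array([[-9.02311639e-01, -4.31083444e-01, -8.77936642e-04],
       [-4.31084307e-01,  9.02310471e-01,  1.46071415e-03],
       [ 1.62481738e-04,  1.69648409e-03, -9.99998548e-01]]), 'force': array([-0.22096698, -0.05066975, -0.00916259]), 'torque': array([ 0.02322245, -0.01308133,  0.03688206]), 'gripper_width': 0.9994935172976317}
0.011
side box [252.1 229.9] 0.84 [ 0.587 -0.244  0.098]
side hinge [287.6 182.1] 0.8 [ 0.691 -0.087  0.126]
side handle [194.7 205.3] 0.91 [ 0.459 -0.172  0.126]
side can [309.2 211.3] 0.83 [ 0.726 -0.196  0.106]
side spanner [256.8 299.9] 0.9 [ 0.586 -0.365  0.006]
side reducer [324.6 276.2] 0.56 [ 0.739 -0.322  0.016]
top box [274.7 202.6] 0.67 [ 0.591 -0.099  0.129]
top hinge [260.7 153.1] 0.6 [ 0.688 -0.069  0.127]
top handle [300.5 273.2] 0.77 [ 0.456 -0.15   0.129]
top stay_foot [208.2 211. ] 0.65 [0.573 0.035 0.099]
top stay_upper [259.6 153.3] 0.68 [ 0.688 -0.067  0.127]
top can [248.3 128.8] 0.85 [ 0.739 -0.043  0.114]
top spanner [393.4 210. ] 0.94 [ 0.587 -0.362  0.007]
top reducer [366.9 137.8] 0.61 [ 0.737 -0.294  0.054]
```

Run:
```python
import cv2,numpy as np
a=cv2.imread('pics/side0.png')[130:330,130:390];b=cv2.imread('pics/top0.png')[90:310,170:430]
cv2.imwrite('pics/a1.png',np.hstack([cv2.resize(a,(400,308),interpolation=2),cv2.resize(b,(400,308),interpolation=2)]))
from h import *
print(arm.get_calibration('side')['T'],arm.get_calibration('wrist')['hand_eye'])
# lid line: fit top mask
m=arm.outline_of('lid','top');print([(x['conf'],x['mask'].sum()) for x in m])
d=np.load('pics/top0.npy')
for n in ['lid','handle']:
  m=arm.outline_of(n,'top')
  if m:
    k=m[0]['mask'].astype(np.uint8);r=cv2.minAreaRect(np.argwhere(k)[:,::-1].astype(np.float32));
    print(n,m[0]['conf'],[world('top',p,z=.126).round(3) for p in cv2.boxPoints(r)])
```

```text
[[ 0.99614151  0.05835699 -0.06554815  0.55359635]
 [-0.08596518  0.49848011 -0.86262829 -0.91380369]
 [-0.01766594  0.86493471  0.50157339  0.59233476]
 [ 0.          0.          0.          1.        ]] [[-5.53153599e-04  9.65194014e-01  2.61534337e-01  7.03768650e-02]
 [ 9.99999847e-01  5.30522947e-04  1.57134020e-04 -1.32603593e-03]
 [ 1.29148477e-05  2.61534384e-01 -9.65194160e-01 -1.48085047e-01]
 [ 0.00000000e+00  0.00000000e+00  0.00000000e+00  1.00000000e+00]]
[(0.84, np.int64(14748))]
lid 0.84 [array([0.643, 0.069, 0.126]), array([ 0.738, -0.195,  0.126]), array([ 0.496, -0.278,  0.126]), array([ 0.403, -0.02 ,  0.126])]
handle 0.83 [array([0.643, 0.068, 0.126]), array([ 0.737, -0.195,  0.126]), array([ 0.495, -0.277,  0.126]), array([ 0.403, -0.022,  0.126])]
```

View pics/a1.png

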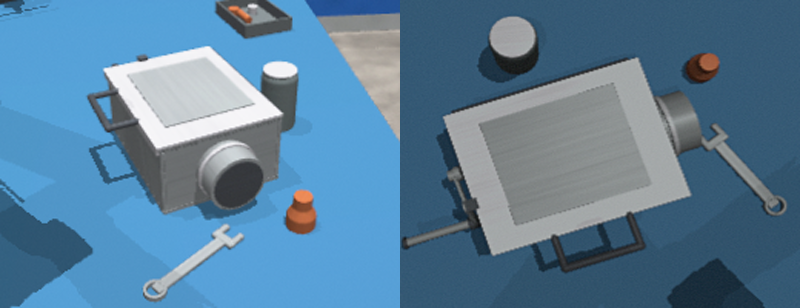

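Side crop: lid shut, handle bar in front, can behind, reducer and spanner to the right. Top crop: handle at about (600,260), rod running left from the box at (405-475,242-228). Yaw comes out at about 0.34 rad, hinge about (0.690,-0.065), handle about (0.456,-0.149). I'm moving above the handle with the jaws turned along box x.

```bash
python3 -m creep '[{"grip":0.0876,"translation":[0.02,0.057,0],"angular":[0,0,0.183]},{"grip":0.0876,"translation":[0.02,0.057,0],"angular":[0,0,0.183]},{"grip":0.0876,"translation":[0.02,0.057,0],"angular":[0,0,0.183]},{"grip":0.0876,"translation":[0.02,0.057,0],"angular":[0,0,0.183]},{"grip":0.0876,"translation":[0.02,0.057,0],"angular":[0,0,0.183]},{"grip":0.0876,"translation":[0.02,0.057,0],"angular":[0,0,0.183]},{"grip":0.06,"translation":[0.02,0.057,0],"angular":[0,0,0.183]},{"grip":0.05,"translation":[0.02,0.057,0],"angular":[0,0,0.183]}]'
cat > look.py <<'E'
from h import *
import sys
s=arm.state();im,d=arm.get_image('wrist');cv2.imwrite(f'pics/{sys.argv[1]}.png',im[:,:,::-1]);np.save(f'pics/{sys.argv[1]}.npy',d)
print(s['position'].round(4),s['tool_rot'].round(3).tolist(),s['force'].round(1),round(s['gripper_width'],3),s['joint_pos'].round(1))
for n in sys.argv[2:]:
    for r in arm.place_of(n,'wrist')[:1]:
        p=r['position'];dd=dep(d,p);print(n,np.round(p,1),round(r['conf'],2),None if dd is None else world('wrist',p,depth=dd,st=s).round(4))
E
python3 look.py w1 handle hinge rod stay_foot
```

```text
time: 2.15
position: [0.4526, -0.143, 0.2374]
tool_rot: [[0.363, -0.932, 0.004], [-0.932, -0.364, -0.001], [0.002, -0.003, -1.0]]
force: [1.4, -0.7, 0.7]
gripper_width: 0.834
[ 0.4526 -0.143   0.2374] [[0.363, -0.932, 0.004], [-0.932, -0.364, -0.001], [0.002, -0.003, -1.0]] [ 1.4 -0.7  0.7] 0.834 [  6.4   1.2 -23.8   0.1 -64.8  14.9]
handle [259.9 180.6] 0.56 [ 0.4525 -0.1528  0.129 ]
hinge [ 20.8 171.1] 0.97 [ 0.6865 -0.0721  0.1272]
```

Run:
```python
from h import *
from rig import arm
s=arm.state()
d=np.load('pics/w1.npy');c=arm.get_calibration('wrist')
v,u=np.mgrid[0:384:2,0:512:2];z=d[v,u].ravel();ok=z>0
K=np.array(c['intrinsics']);q=cv2.undistortPoints(np.stack([u.ravel(),v.ravel()],1).astype(float)[:,None],K,np.array(c['distortion']))[:,0]
P=np.stack([q[:,0]*z,-q[:,1]*z,-z,np.ones_like(z)],1)[ok]
W=np.eye(4);W[:3,:3]=s['tool_rot'];W[:3,3]=s['position']
X=(P@(W@np.array(c['hand_eye'])).T)[:,:3]
m=(X[:,2]>.118)&(X[:,2]<.14)
Y=X[m]
# box frame with yaw candidates: handle bar is fitted
for yaw in [.30,.32,.34,.36,.38]:
    bx=np.array([np.cos(yaw),np.sin(yaw)]);by=np.array([-bx[1],bx[0]])
    a=Y[:,:2]@bx;b=Y[:,:2]@by
    o=np.sort(a);h,e=np.histogram(a,bins=np.arange(.3,.75,.004))
    print(yaw,[(round(x,3),n) for x,n in zip(e,h) if n][:22])
m=cv2.imread('pics/w1.png');cv2.imwrite('pics/w1v.png',m)
k=arm.outline_of('handle','wrist');print([(x['conf'],x['mask'].sum()) for x in k])
t=arm.outline_of('rod','wrist');print(len(t))
```

```text
0.3 [(np.float64(0.38), np.int64(20)), (np.float64(0.384), np.int64(104)), (np.float64(0.388), np.int64(109)), (np.float64(0.392), np.int64(85)), (np.float64(0.396), np.int64(21)), (np.float64(0.4), np.int64(18)), (np.float64(0.404), np.int64(18)), (np.float64(0.408), np.int64(18)), (np.float64(0.412), np.int64(20)), (np.float64(0.416), np.int64(20)), (np.float64(0.42), np.int64(21)), (np.float64(0.424), np.int64(21)), (np.float64(0.428), np.int64(39)), (np.float64(0.432), np.int64(113)), (np.float64(0.436), np.int64(229)), (np.float64(0.44), np.int64(239)), (np.float64(0.444), np.int64(228)), (np.float64(0.448), np.int64(204)), (np.float64(0.452), np.int64(211)), (np.float64(0.456), np.int64(201)), (np.float64(0.46), np.int64(213)), (np.float64(0.464), np.int64(229))]
0.32 [(np.float64(0.376), np.int64(62)), (np.float64(0.38), np.int64(108)), (np.float64(0.384), np.int64(109)), (np.float64(0.388), np.int64(48)), (np.float64(0.392), np.int64(18)), (np.float64(0.396), np.int64(20)), (np.float64(0.4), np.int64(20)), (np.float64(0.404), np.int64(20)), (np.float64(0.408), np.int64(20)), 
[... 2134 characters left out ...]
), (np.float64(0.368), np.int64(85)), (np.float64(0.372), np.int64(21)), (np.float64(0.376), np.int64(17)), (np.float64(0.38), np.int64(18)), (np.float64(0.384), np.int64(18)), (np.float64(0.388), np.int64(19)), (np.float64(0.392), np.int64(20)), (np.float64(0.396), np.int64(21)), (np.float64(0.4), np.int64(22)), (np.float64(0.404), np.int64(109)), (np.float64(0.408), np.int64(175)), (np.float64(0.412), np.int64(225)), (np.float64(0.416), np.int64(233)), (np.float64(0.42), np.int64(230)), (np.float64(0.424), np.int64(226)), (np.float64(0.428), np.int64(216)), (np.float64(0.432), np.int64(218)), (np.float64(0.436), np.int64(227)), (np.float64(0.44), np.int64(208))]
[(0.71, np.int64(41053))]
0
```

View pics/w1.png

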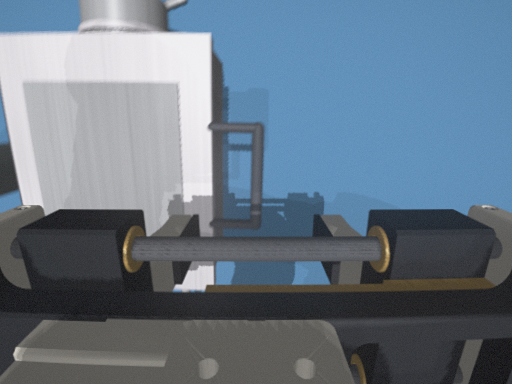

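The bar shows at column 258, centred between the fingers, with its posts at rows 127 and 224. Handle is about (0.4535,-0.152,0.123) and hinge about (0.689,-0.069), with yaw 0.338. I'll descend with a 32 mm opening so the rear finger clears the lid edge.

```bash
python3 -m creep '[{"grip":0.03,"translation":[0.001,-0.005,-0.015],"angular":[0,0,-0.018]},{"grip":0.03,"translation":[0,-0.004,-0.015],"angular":[0,0,-0.017]},{"grip":0.03,"translation":[0,0,-0.02],"angular":[0,0,0]},{"grip":0.03,"translation":[0,0,-0.02],"angular":[0,0,0]},{"grip":0.03,"translation":[0,0,-0.02],"angular":[0,0,0]},{"grip":0.03,"translation":[0,0,-0.018],"angular":[0,0,0]},{"grip":0.03,"translation":[0,0,-0.014],"angular":[0,0,0]},{"grip":0.03,"translation":[0,0,0],"angular":[0,0,0]}]'
```

```text
time: 3.5
position: [0.4491, -0.1627, 0.1032]
tool_rot: [[0.302, -0.953, -0.002], [-0.953, -0.302, -0.001], [0.0, 0.002, -1.0]]
force: [4.5, 4.4, -0.2]
gripper_width: 0.342
```

```bash
python3 -m creep '[{"grip":0.03,"translation":[0.003,0.006,0.006],"angular":[0,0,0.03]},{"grip":0.03,"translation":[0,0,0],"angular":[0,0,0]},{"grip":0.03,"translation":[0,0,0],"angular":[0,0,0]},{"grip":0.03,"translation":[0,0,0],"angular":[0,0,0]},{"grip":0.03,"translation":[0,0,0],"angular":[0,0,0]},{"grip":0.03,"translation":[0,0,0],"angular":[0,0,0]},{"grip":0.03,"translation":[0,0,0],"angular":[0,0,0]},{"grip":0.03,"translation":[0,0,0],"angular":[0,0,0]}]'; python3 look.py w2 handle
```

```text
time: 4.5
position: [0.4504, -0.1578, 0.1086]
tool_rot: [[0.329, -0.944, -0.004], [-0.944, -0.329, -0.001], [-0.0, 0.005, -1.0]]
force: [-0.1, 0.2, 0.7]
gripper_width: 0.34
[ 0.4504 -0.1578  0.1086] [[0.329, -0.944, -0.004], [-0.944, -0.329, -0.001], [-0.0, 0.005, -1.0]] [-0.1  0.2  0.7] 0.34 [  4.4   9.5 -33.5   0.1 -47.2  14.7]
handle [243.4 254.3] 0.57 [ 0.4641 -0.1842  0.1821]
```

View pics/w2.png

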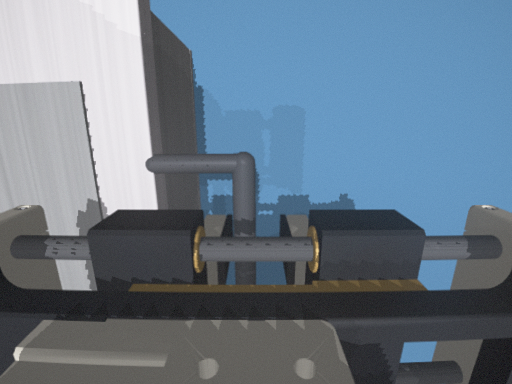

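The bar lies between the fingers at column 245, about 4 mm behind the finger centre. I'll centre on it and close.

```bash
python3 -m creep '[{"grip":0.03,"translation":[0.004,0.003,0.006],"angular":[0,0,0]},{"grip":0.0,"translation":[0,0,0],"angular":[0,0,0]},{"grip":0.0,"translation":[0,0,0],"angular":[0,0,0]},{"grip":0.0,"translation":[0,0,0],"angular":[0,0,0]},{"grip":0.0,"translation":[0,0,0],"angular":[0,0,0]},{"grip":0.0,"translation":[0,0,0.002],"angular":[0,0,0]},{"grip":0.0,"translation":[0,0,0.002],"angular":[0,0,0]},{"grip":0.0,"translation":[0,0,0],"angular":[0,0,0]}]'
```

```text
time: 5.6
position: [0.4558, -0.1542, 0.119]
tool_rot: [[0.329, -0.944, -0.003], [-0.944, -0.329, -0.001], [-0.0, 0.003, -1.0]]
force: [2.8, -0.4, -5.1]
gripper_width: 0.124
```

```bash
python3 -m creep '[{"grip":0.0,"translation":[0.0007,0.0002,0.0125],"angular":[0,0,0]},{"grip":0.0,"translation":[0.0012,0.0004,0.0124],"angular":[0,0,0]},{"grip":0.0,"translation":[0.0018,0.0006,0.0124],"angular":[0,0,0]},{"grip":0.0,"translation":[0.0024,0.0008,0.0122],"angular":[0,0,0]},{"grip":0.0,"translation":[0.003,0.0011,0.0121],"angular":[0,0,0]},{"grip":0.0,"translation":[0.0036,0.0013,0.0119],"angular":[0,0,0]},{"grip":0.0,"translation":[0.0041,0.0014,0.0117],"angular":[0,0,0]},{"grip":0.0,"translation":[0.0046,0.0016,0.0115],"angular":[0,0,0]}]'
cat > ang.py <<'E'
from h import *
s=arm.state();c,n=np.cos(.338),np.sin(.338)
p=s['position'];a=p[0]*c+p[1]*n;b=-p[0]*n+p[1]*c;z=p[2]+.008
R=np.hypot(.628-a,z-.12);ph=np.arctan2(z-.12,.628-a);f=s['force']
print('t',s['time'],'a,b,z',a.round(4),b.round(4),z.round(4),'R',R.round(4),'phi',ph.round(3),'F a,b,z',round(f[0]*c+f[1]*n,1),round(f[1]*c-f[0]*n,1),round(f[2],1),'tang',round((f[0]*c+f[1]*n)*np.sin(ph)+f[2]*np.cos(ph),1),s['gripper_width'].round(3))
E
python3 ang.py
```

```text
time: 6.6
position: [0.478, -0.1464, 0.2206]
tool_rot: [[0.329, -0.944, -0.004], [-0.944, -0.329, -0.0], [-0.001, 0.004, -1.0]]
force: [4.2, -0.2, -7.0]
gripper_width: 0.122Traceback (most recent call last):
  File "ang.py", line 5, in <module>
    print('t',s['time'],'a,b,z',a.round(4),b.round(4),z.round(4),'R',R.round(4),'phi',ph.round(3),'F a,b,z',round(f[0]*c+f[1]*n,1),round(f[1]*c-f[0]*n,1),round(f[2],1),'tang',round((f[0]*c+f[1]*n)*np.sin(ph)+f[2]*np.cos(ph),1),s['gripper_width'].round(3))
                                                                                                                                                                                                                                   ^^^^^^^^^^^^^^^^^^^^^^^^
AttributeError: 'float' object has no attribute 'round'
```

```bash
sed -i "s/s\['gripper_width'\].round(3)/round(s['gripper_width'],3)/" ang.py; python3 -m creep '[{"grip":0.0,"translation":[0.0054,0.0019,0.0111],"angular":[0,0,0]},{"grip":0.0,"translation":[0.0059,0.0021,0.0108],"angular":[0,0,0]},{"grip":0.0,"translation":[0.0064,0.0023,0.0105],"angular":[0,0,0]},{"grip":0.0,"translation":[0.0069,0.0024,0.0101],"angular":[0,0,0]},{"grip":0.0,"translation":[0.0074,0.0026,0.0098],"angular":[0,0,0]},{"grip":0.0,"translation":[0.0078,0.0028,0.0094],"angular":[0,0,0]},{"grip":0.0,"translation":[0.003,0.001,0.003],"angular":[0,0,0]},{"grip":0.0,"translation":[0,0,0],"angular":[0,0,0]}]' >/dev/null
python3 ang.py
```

```text
t 7.6 a,b,z 0.4486 -0.2965 0.2977 R 0.2525 phi 0.781 F a,b,z -1.8 -2.5 -2.9 tang -3.3 0.129
```

```bash
python3 -m creep '[{"grip":0.0,"translation":[0.002,0.0007,0.0021],"angular":[0,0,0]},{"grip":0.0,"translation":[0.002,0.0007,0.0021],"angular":[0,0,0]},{"grip":0.0,"translation":[0.002,0.0007,0.0021],"angular":[0,0,0]},{"grip":0.0,"translation":[0.0021,0.0007,0.002],"angular":[0,0,0]},{"grip":0.0,"translation":[0.0021,0.0008,0.002],"angular":[0,0,0]},{"grip":0.0,"translation":[0.0021,0.0008,0.002],"angular":[0,0,0]},{"grip":0.0,"translation":[0.0021,0.0008,0.002],"angular":[0,0,0]},{"grip":0.0,"translation":[0,0,0],"angular":[0,0,0]}]' >/dev/null
python3 ang.py
python3 - <<'E'
from h import *
for n in ['rod','stay_foot','stay_upper','lid']:
  for cam in ['top','side']:
    im,d=arm.get_image(cam)
    for r in arm.place_of(n,cam)[:1]:
        p=r['position'];dd=dep(d,p);print(cam,n,np.round(p,1),round(r['conf'],2),None if dd is None else world(cam,p,depth=dd).round(3))
cv2.imwrite('pics/t1.png',arm.get_image('top')[0][:,:,::-1])
E
```

```text
t 8.6 a,b,z 0.4641 -0.2965 0.3128 R 0.2531 phi 0.866 F a,b,z -1.6 -0.9 -1.3 tang -2.0 0.125
side rod [220.1 147.4] 0.59 [0.519 0.083 0.159]
top stay_foot [365.  140.9] 0.52 [ 0.587 -0.137  0.732]
side stay_foot [240.5 176.1] 0.74 [0.573 0.018 0.095]
side stay_upper [226.3 154.5] 0.46 [0.537 0.025 0.161]Traceback (most recent call last):
  File "<stdin>", line 5, in <module>
ValueError: it knows: box, can, handle, hinge, reducer, rod, spanner, stay_foot, stay_upper
```

```bash
python3 -m creep '[{"grip":0.0,"translation":[0.0015,0.0005,0.0012],"angular":[0,0,0]},{"grip":0.0,"translation":[0.0015,0.0005,0.0012],"angular":[0,0,0]},{"grip":0.0,"translation":[0.0015,0.0005,0.0012],"angular":[0,0,0]},{"grip":0.0,"translation":[0.0015,0.0005,0.0012],"angular":[0,0,0]},{"grip":0.0,"translation":[0.0015,0.0005,0.0012],"angular":[0,0,0]},{"grip":0.0,"translation":[0.0015,0.0005,0.0012],"angular":[0,0,0]},{"grip":0.0,"translation":[0.0015,0.0005,0.0012],"angular":[0,0,0]},{"grip":0.0,"translation":[0,0,0],"angular":[0,0,0]}]' >/dev/null
python3 ang.py
```

```text
t 10.25 a,b,z 0.4749 -0.2965 0.3222 R 0.2536 phi 0.923 F a,b,z -3.6 0.3 0.4 tang -2.6 0.125
```

```bash
python3 -m creep '[{"grip":0.0,"translation":[0.0015,0.0005,0.0012],"angular":[0,0,0]},{"grip":0.0,"translation":[0.0015,0.0005,0.0012],"angular":[0,0,0]},{"grip":0.0,"translation":[0.0015,0.0005,0.0012],"angular":[0,0,0]},{"grip":0.0,"translation":[0.0015,0.0005,0.0012],"angular":[0,0,0]},{"grip":0.0,"translation":[0.0015,0.0005,0.0012],"angular":[0,0,0]},{"grip":0.0,"translation":[0.0015,0.0005,0.0012],"angular":[0,0,0]},{"grip":0.0,"translation":[0.0015,0.0005,0.0012],"angular":[0,0,0]},{"grip":0.0,"translation":[0,0,0],"angular":[0,0,0]}]' >/dev/null
python3 ang.py
python3 - <<'E'
from h import *
im,d=arm.get_image('side')
for n in ['rod','stay_foot']:
    for r in arm.place_of(n,'side')[:1]:
        p=r['position'];dd=dep(d,p);print(n,np.round(p,1),round(r['conf'],2),None if dd is None else world('side',p,depth=dd).round(3))
E
```

```text
t 11.25 a,b,z 0.4856 -0.2964 0.3304 R 0.254 phi 0.976 F a,b,z -5.0 -0.1 -0.9 tang -4.6 0.125
rod [229.8 140.6] 0.76 [0.548 0.106 0.168]
stay_foot [238.3 176.1] 0.51 [0.567 0.017 0.096]
```

```bash
python3 -m creep '[{"grip":0.0,"translation":[0.0011,0.0004,0.0008],"angular":[0,0,0]},{"grip":0.0,"translation":[0.0011,0.0004,0.0008],"angular":[0,0,0]},{"grip":0.0,"translation":[0.0011,0.0004,0.0008],"angular":[0,0,0]},{"grip":0.0,"translation":[0.0011,0.0004,0.0008],"angular":[0,0,0]},{"grip":0.0,"translation":[0.0011,0.0004,0.0008],"angular":[0,0,0]},{"grip":0.0,"translation":[0.0011,0.0004,0.0008],"angular":[0,0,0]},{"grip":0.0,"translation":[0,0,0],"angular":[0,0,0]},{"grip":0.0,"translation":[0,0,0],"angular":[0,0,0]}]' >/dev/null
python3 ang.py;  python3 - <<'E'
from h import *
im,d=arm.get_image('side');cv2.imwrite('pics/s2.png',cv2.resize(im[90:290,130:390],(780,600))[:,:,::-1])
for n in ['rod','stay_foot']:
    for r in arm.place_of(n,'side')[:1]:
        p=r['position'];dd=dep(d,p);print(n,np.round(p,1),round(r['conf'],2),None if dd is None else world('side',p,depth=dd).round(3))
E
```

```text
t 12.4 a,b,z 0.4848 -0.2964 0.3298 R 0.2541 phi 0.972 F a,b,z -4.7 1.1 0.7 tang -3.5 0.123
rod [231.5 140.7] 0.77 [0.553 0.104 0.169]
stay_foot [239.2 173.4] 0.49 [0.57  0.018 0.104]
```

View pics/s2.png

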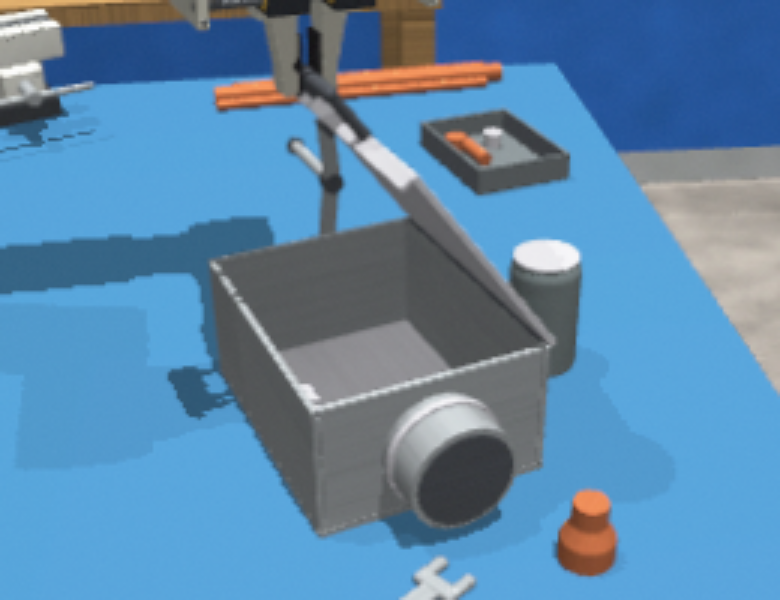

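```bash
python3 -m creep '[{"grip":0.0,"translation":[0.0022,0.0008,0.0016],"angular":[0,0,0]},{"grip":0.0,"translation":[0.0022,0.0008,0.0016],"angular":[0,0,0]},{"grip":0.0,"translation":[0.0022,0.0008,0.0016],"angular":[0,0,0]},{"grip":0.0,"translation":[0.0022,0.0008,0.0016],"angular":[0,0,0]},{"grip":0.0,"translation":[0.0022,0.0008,0.0016],"angular":[0,0,0]},{"grip":0.0,"translation":[0.0022,0.0008,0.0016],"angular":[0,0,0]},{"grip":0.0,"translation":[0.0022,0.0008,0.0016],"angular":[0,0,0]},{"grip":0.0,"translation":[0.0022,0.0008,0.0016],"angular":[0,0,0]}]' >/dev/null
python3 ang.py
```

```text
t 13.55 a,b,z 0.4872 -0.2963 0.3316 R 0.2541 phi 0.984 F a,b,z -9.9 -1.7 -4.6 tang -10.8 0.128
```

```bash
python3 -m creep '[{"grip":0.0,"translation":[0.003,0.0011,0.002],"angular":[0,0,0]},{"grip":0.0,"translation":[0.003,0.0011,0.002],"angular":[0,0,0]},{"grip":0.0,"translation":[0,0,0],"angular":[0,0,0]},{"grip":0.0,"translation":[-0.0011,-0.0004,-0.0008],"angular":[0,0,0]},{"grip":0.0,"translation":[-0.0011,-0.0004,-0.0008],"angular":[0,0,0]},{"grip":0.0,"translation":[-0.0011,-0.0004,-0.0008],"angular":[0,0,0]},{"grip":0.0,"translation":[-0.0011,-0.0004,-0.0008],"angular":[0,0,0]},{"grip":0.0,"translation":[-0.0011,-0.0004,-0.0008],"angular":[0,0,0]}]' >/dev/null
python3 ang.py;  python3 - <<'E'
from h import *
im,d=arm.get_image('side')
for n in ['rod','stay_foot']:
    for r in arm.place_of(n,'side')[:1]:
        p=r['position'];dd=dep(d,p);print(n,np.round(p,1),round(r['conf'],2),None if dd is None else world('side',p,depth=dd).round(3))
E
```

```text
t 14.55 a,b,z 0.4817 -0.2965 0.3276 R 0.254 phi 0.957 F a,b,z -0.1 1.7 3.8 tang 2.1 0.125
rod [228.9 140.6] 0.61 [0.546 0.128 0.159]
stay_foot [237.9 174. ] 0.63 [0.566 0.018 0.102]
```

```bash
python3 -m creep '[{"grip":0.0,"translation":[0,0,0],"angular":[0,0,0]},{"grip":0.0,"translation":[0,0,0],"angular":[0,0,0]},{"grip":0.0,"translation":[0,0,0],"angular":[0,0,0]},{"grip":0.0,"translation":[-0.0008,-0.0003,-0.0006],"angular":[0,0,0]},{"grip":0.0,"translation":[-0.0008,-0.0003,-0.0006],"angular":[0,0,0]},{"grip":0.0,"translation":[-0.0008,-0.0003,-0.0006],"angular":[0,0,0]},{"grip":0.0,"translation":[-0.0008,-0.0003,-0.0006],"angular":[0,0,0]},{"grip":0.0,"translation":[0,0,0],"angular":[0,0,0]}]' >/dev/null
python3 ang.py;  python3 - <<'E'
from h import *
im,d=arm.get_image('side');cv2.imwrite('pics/s3.png',cv2.resize(im[90:190,190:290],(600,600),interpolation=2)[:,:,::-1])
E
```

```text
t 15.7 a,b,z 0.4818 -0.2965 0.3277 R 0.254 phi 0.957 F a,b,z -0.4 0.7 3.4 tang 1.6 0.126
```

View pics/s3.png

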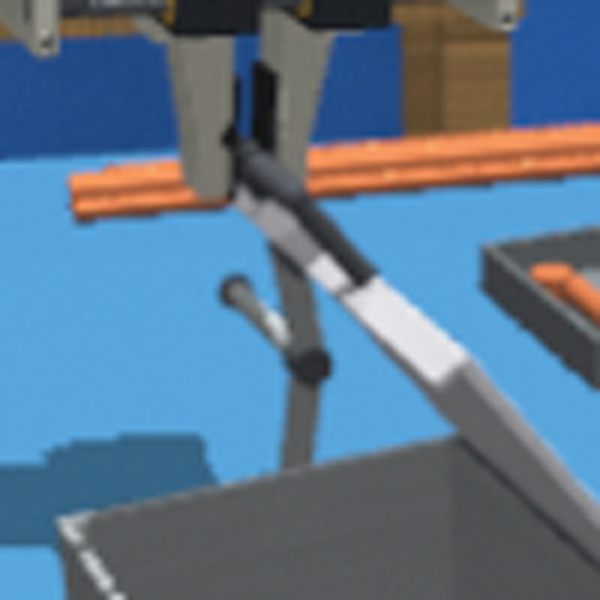

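The side crop shows the knee at (310,362) bent backwards past straight. Downward steps no longer move the lid and the measured load reversed sign, so the stay is locked. Now I'll release, rise and move out over the rod, tilting the tool outwards.

```bash
python3 -m creep '[{"grip":0.034,"translation":[0,0,0],"angular":[0,0,0]},{"grip":0.034,"translation":[0,0,0],"angular":[0,0,0]},{"grip":0.034,"translation":[0,0,0],"angular":[0,0,0]},{"grip":0.034,"translation":[0,0,0.02],"angular":[0,0,0]},{"grip":0.034,"translation":[0,0,0.03],"angular":[0,0,0]},{"grip":0.034,"translation":[0,0,0.02],"angular":[0,0,0]},{"grip":0.05,"translation":[-0.0,0.04,0],"angular":[0,0,0]},{"grip":0.05,"translation":[0,0.05,0],"angular":[0,0,0]}]'
python3 - <<'E'
from h import *
c,n=np.cos(.338),np.sin(.338);by=np.array([-n,c,0])
im,d=arm.get_image('side');hb=-.2936
T=np.array(arm.get_calibration('side')['T'])
def ray(px,b):
    o=T[:3,3];v=world('side',px,depth=1.)-o;return o+v*(b-by@o)/(by@v)
for nm,b in [('rod',hb+.21),('stay_foot',hb+.142),('handle',None)]:
    for r in arm.place_of(nm,'side')[:1]:
        p=r['position'];dd=dep(d,p);print(nm,np.round(p,1),round(r['conf'],2), ray(p,b).round(4) if b else world('side',p,depth=dd))
E
```

```text
time: 16.75
position: [0.5506, -0.0315, 0.3878]
tool_rot: [[0.311, -0.946, -0.093], [-0.95, -0.311, -0.012], [-0.018, 0.092, -0.996]]
force: [0.6, 0.3, -0.2]
gripper_width: 0.542
rod [230.9 143.2] 0.6 [0.5511 0.1051 0.1604]
handle [229.9 114.6] 0.85 [ 0.55304614 -0.12631513  0.32633564]
```

```bash
cat > rot.py <<'E'
from h import *
import sys
from scipy.spatial.transform import Rotation as Ro
c,n=np.cos(.338),np.sin(.338);t=np.radians(float(sys.argv[1]))
y=np.array([-c,-n,0]);z=-np.sin(t)*np.array([-n,c,0])-np.cos(t)*np.array([0,0,1.]);R=np.stack([np.cross(y,z),y,z],1)
s=arm.state();print('rotvec',Ro.from_matrix(R@s['tool_rot'].T).as_rotvec().round(3),'grasp',(s['position']-.008*s['tool_rot'][:,2]).round(4),s['force'].round(1),s['joint_pos'].round(0),s['time'])
E
python3 rot.py 25
```

```text
rotvec [-0.4   -0.233  0.037] grasp [ 0.5514 -0.0311  0.3957] [ 0.7 -0.2 -0.4] [ 17.   9.   4.  -1. -91.   2.] 16.95
```

```bash
python3 -m creep '[{"grip":0.05,"translation":[0,0.05,0],"angular":[0,0,0]},{"grip":0.05,"translation":[0,0.045,0],"angular":[-0.1,-0.06,0.01]},{"grip":0.05,"translation":[0,0.02,0],"angular":[-0.1,-0.06,0.01]},{"grip":0.05,"translation":[0,0.005,-0.03],"angular":[-0.1,-0.06,0.01]},{"grip":0.05,"translation":[0,0,-0.04],"angular":[-0.1,-0.05,0.01]},{"grip":0.05,"translation":[0,0,-0.04],"angular":[0,0,0]},{"grip":0.05,"translation":[0,0,-0.01],"angular":[0,0,0]},{"grip":0.05,"translation":[0,0,0],"angular":[0,0,0]}]' >/dev/null; python3 rot.py 25; python3 look.py w3 rod stay_upper stay_foot
```

```text
rotvec [0.013 0.009 0.   ] grasp [0.5519 0.0884 0.2729] [ 0.5 -0.4  1.6] [ 44.   9. -26.  25. -68. -37.] 17.95
[0.5531 0.0851 0.2657] [[0.297, -0.944, 0.148], [-0.849, -0.331, -0.411], [0.437, -0.004, -0.9]] [ 0.5 -0.4  1.6] 0.571 [ 43.6   9.2 -25.6  25.4 -68.4 -36.6]
rod [245.3 258.3] 0.8 [0.5539 0.0921 0.3433]
stay_upper [247.  183.9] 0.67 [0.5768 0.0426 0.1939]
stay_foot [259.  197.3] 0.86 [0.5656 0.0397 0.1181]
```

View pics/w3.png

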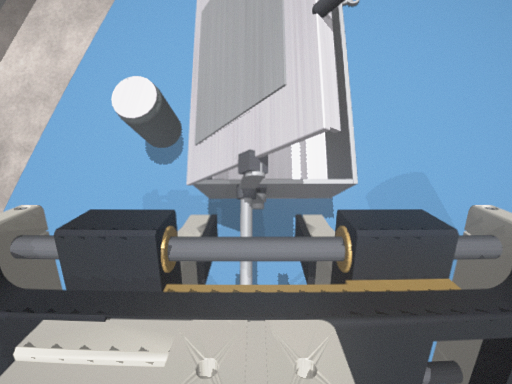

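Run:
```python
from h import *
s=arm.state();d=np.load('pics/w3.npy')
c,n=np.cos(.338),np.sin(.338)
for p in [(246.5,205),(246.5,215),(246.5,225),(246,285)]:
    w=world('wrist',p,depth=dep(d,p,1),st=s);print(p,w.round(4),'a,b',(w[0]*c+w[1]*n).round(4),(w[1]*c-w[0]*n).round(4))
p=s['position']-.008*s['tool_rot'][:,2];print('grasp a,b',p[0]*c+p[1]*n,p[1]*c-p[0]*n)
```

```text
(246.5, 205) [0.5732 0.0594 0.1705] a,b 0.5604 -0.134
(246.5, 215) [0.5698 0.0687 0.1708] a,b 0.5604 -0.1241
(246.5, 225) [0.5665 0.0779 0.1715] a,b 0.5603 -0.1143
(246, 285) [0.5512 0.0992 0.3502] a,b 0.5529 -0.0892
grasp a,b 0.5505379347913387 -0.09909163318240856
```

The rod runs down column 247 between the fingers, with the knee at (252,185). Its axis is at box a=0.560, z=0.165. I'm descending onto it.

```bash
python3 -m creep '[{"grip":0.04,"translation":[0.002,0.009,-0.01],"angular":[0.013,0.009,0]},{"grip":0.04,"translation":[0.002,0.009,-0.02],"angular":[0,0,0]},{"grip":0.04,"translation":[0,0,-0.025],"angular":[0,0,0]},{"grip":0.04,"translation":[0,0,-0.02],"angular":[0,0,0]},{"grip":0.04,"translation":[0,0,-0.015],"angular":[0,0,0]},{"grip":0.04,"translation":[0,0,-0.008],"angular":[0,0,0]},{"grip":0.04,"translation":[0,0,0],"angular":[0,0,0]},{"grip":0.04,"translation":[0,0,0],"angular":[0,0,0]}]' >/dev/null
cat > g.py <<'E'
from h import *
s=arm.state();c,n=np.cos(.338),np.sin(.338);p=s['position']-.008*np.array(s['tool_rot'])[:,2];f=s['force']
a=p[0]*c+p[1]*n;print('t',round(s['time'],2),'grasp a,b,z',round(a,4),round(p[1]*c-p[0]*n,4),round(p[2],4),'fwd of foot',round(.548-a,4),'F a,b,z',round(f[0]*c+f[1]*n,1),round(f[1]*c-f[0]*n,1),round(f[2],1),'w',round(s['gripper_width'],3))
E
python3 g.py;python3 rot.py 25
```

```text
t 19.15 grasp a,b,z 0.5626 -0.0808 0.1701 fwd of foot -0.0146 F a,b,z 0.4 -0.1 -0.2 w 0.458
rotvec [-0.005  0.002  0.   ] grasp [0.5575 0.1103 0.1701] [ 0.4 -0.  -0.2] [ 44.  16. -32.  27. -56. -43.] 19.15
```

```bash
python3 -m creep '[{"grip":0.04,"translation":[-0.001,-0.0035,-0.005],"angular":[0,0,0]},{"grip":0.04,"translation":[0,0,0],"angular":[0,0,0]},{"grip":0.0,"translation":[0,0,0],"angular":[0,0,0]},{"grip":0.0,"translation":[0,0,0],"angular":[0,0,0]},{"grip":0.0,"translation":[0,0,0],"angular":[0,0,0]},{"grip":0.0,"translation":[0,0,0],"angular":[0,0,0]},{"grip":0.0,"translation":[0,0,0],"angular":[0,0,0]},{"grip":0.0,"translation":[0,0,0],"angular":[0,0,0]}]' >/dev/null; python3 g.py
python3 - <<'E'
from h import *
im,d=arm.get_image('side');cv2.imwrite('pics/s4.png',cv2.resize(im[70:230,170:330],(600,600),interpolation=2)[:,:,::-1])
for n in ['stay_foot','handle']:
    for r in arm.place_of(n,'side')[:1]: print(n,np.round(r['position'],1),r['conf'],world('side',r['position'],depth=dep(d,r['position'])))
E
```

```text
t 20.15 grasp a,b,z 0.5606 -0.0838 0.1664 fwd of foot -0.0126 F a,b,z -1.7 0.6 0.7 w 0.125
stay_foot [239.8 175.2] 0.51 [0.57113352 0.02044575 0.09711629]
handle [227.2 114.9] 0.89 [ 0.54699588 -0.11218589  0.32117128]
```

View pics/s4.png

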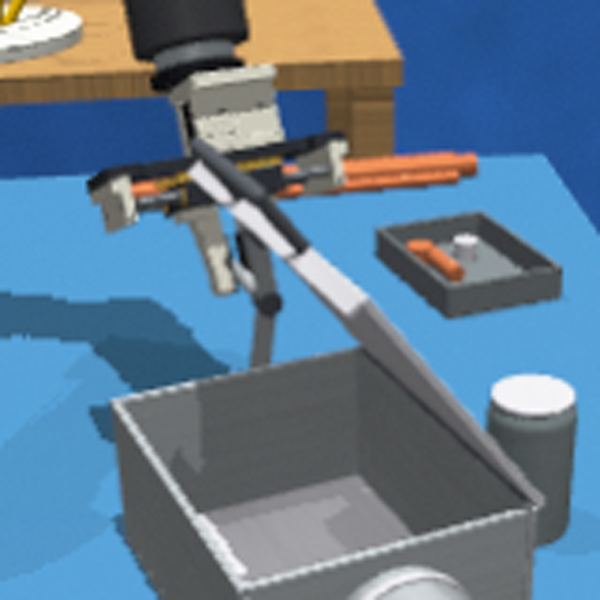

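```bash
python3 -m creep '[{"grip":0.0,"translation":[-0.0029,-0.001,0.0004],"angular":[0,0,0]},{"grip":0.0,"translation":[-0.0029,-0.001,0.0003],"angular":[0,0,0]},{"grip":0.0,"translation":[-0.0029,-0.001,0.0002],"angular":[0,0,0]},{"grip":0.0,"translation":[-0.0029,-0.001,0.0001],"angular":[0,0,0]},{"grip":0.0,"translation":[-0.0029,-0.001,-0.0001],"angular":[0,0,0]},{"grip":0.0,"translation":[-0.0029,-0.001,-0.0002],"angular":[0,0,0]},{"grip":0.0,"translation":[0,0,0],"angular":[0,0,0]},{"grip":0.0,"translation":[0,0,0],"angular":[0,0,0]}]' >/dev/null; python3 g.py
python3 - <<'E'
from h import *
im,d=arm.get_image('side')
for n in ['stay_foot','handle']:
    for r in arm.place_of(n,'side')[:1]: print(n,np.round(r['position'],1),r['conf'],world('side',r['position'],depth=dep(d,r['position'])))
E
```

```text
t 21.3 grasp a,b,z 0.5466 -0.0837 0.1681 fwd of foot 0.0014 F a,b,z 2.6 -2.9 -2.8 w 0.122
stay_foot [239.5 176.4] 0.73 [0.57009872 0.01929674 0.09394136]
handle [232.1 118.9] 0.71 [ 0.55762261 -0.06985741  0.29641162]
```

```bash
python3 -m creep '[{"grip":0.0,"translation":[-0.0037,-0.0013,-0.0002],"angular":[0,0,0]},{"grip":0.0,"translation":[-0.0037,-0.0013,-0.0004],"angular":[0,0,0]},{"grip":0.0,"translation":[-0.0036,-0.0013,-0.0006],"angular":[0,0,0]},{"grip":0.0,"translation":[-0.0036,-0.0013,-0.0008],"angular":[0,0,0]},{"grip":0.0,"translation":[-0.0036,-0.0013,-0.001],"angular":[0,0,0]},{"grip":0.0,"translation":[-0.0035,-0.0012,-0.0011],"angular":[0,0,0]},{"grip":0.0,"translation":[-0.0035,-0.0012,-0.0013],"angular":[0,0,0]},{"grip":0.0,"translation":[0,0,0],"angular":[0,0,0]}]' >/dev/null; python3 g.py
```

```text
t 22.45 grasp a,b,z 0.5182 -0.0836 0.1631 fwd of foot 0.0298 F a,b,z -0.2 0.3 1.4 w 0.125
```

```bash
python3 -m creep '[{"grip":0.0,"translation":[-0.0041,-0.0014,-0.0018],"angular":[0,0,0]},{"grip":0.0,"translation":[-0.004,-0.0014,-0.002],"angular":[0,0,0]},{"grip":0.0,"translation":[-0.0038,-0.0014,-0.0023],"angular":[0,0,0]},{"grip":0.0,"translation":[-0.0037,-0.0013,-0.0025],"angular":[0,0,0]},{"grip":0.0,"translation":[-0.0036,-0.0013,-0.0028],"angular":[0,0,0]},{"grip":0.0,"translation":[-0.0034,-0.0012,-0.003],"angular":[0,0,0]},{"grip":0.0,"translation":[-0.0032,-0.0011,-0.0032],"angular":[0,0,0]},{"grip":0.0,"translation":[-0.003,-0.0011,-0.0034],"angular":[0,0,0]}]' >/dev/null; python3 g.py
python3 - <<'E'
from h import *
im,d=arm.get_image('side')
for n in ['stay_foot','handle']:
    for r in arm.place_of(n,'side')[:1]: print(n,np.round(r['position'],1),r['conf'],world('side',r['position'],depth=dep(d,r['position'])))
E
```

```text
t 23.45 grasp a,b,z 0.4852 -0.0836 0.1395 fwd of foot 0.0628 F a,b,z 4.2 -3.6 -5.5 w 0.121
handle [200.6 150.8] 0.63 [ 0.48230085 -0.13469479  0.24741837]
```

```bash
python3 -m creep '[{"grip":0.0,"translation":[-0.0027,-0.0009,-0.0037],"angular":[0,0,0]},{"grip":0.0,"translation":[-0.0025,-0.0009,-0.0039],"angular":[0,0,0]},{"grip":0.0,"translation":[-0.0022,-0.0008,-0.004],"angular":[0,0,0]},{"grip":0.0,"translation":[-0.002,-0.0007,-0.0042],"angular":[0,0,0]},{"grip":0.0,"translation":[-0.0018,-0.0006,-0.0043],"angular":[0,0,0]},{"grip":0.0,"translation":[-0.0015,-0.0005,-0.0044],"angular":[0,0,0]},{"grip":0.0,"translation":[-0.0013,-0.0004,-0.0045],"angular":[0,0,0]},{"grip":0.0,"translation":[-0.001,-0.0004,-0.0046],"angular":[0,0,0]}]' >/dev/null; python3 g.py
```

```text
t 24.6 grasp a,b,z 0.471 -0.0835 0.1059 fwd of foot 0.077 F a,b,z 5.0 -4.5 -3.6 w 0.129
```

```bash
python3 -m creep '[{"grip":0.0,"translation":[-0.0007,-0.0003,-0.0042],"angular":[0,0,0]},{"grip":0.0,"translation":[-0.0005,-0.0002,-0.0043],"angular":[0,0,0]},{"grip":0.0,"translation":[-0.0003,-0.0001,-0.0043],"angular":[0,0,0]},{"grip":0.0,"translation":[-0.0001,0,-0.0043],"angular":[0,0,0]},{"grip":0.0,"translation":[0.0002,0,-0.0043],"angular":[0,0,0]},{"grip":0.0,"translation":[0.0004,0.0001,-0.0043],"angular":[0,0,0]},{"grip":0.0,"translation":[0.0006,0.0002,-0.0042],"angular":[0,0,0]},{"grip":0.0,"translation":[0,0,0],"angular":[0,0,0]}]' >/dev/null; python3 g.py
python3 - <<'E'
from h import *
im,d=arm.get_image('side')
for n in ['stay_foot','handle']:
    for r in arm.place_of(n,'side')[:1]: print(n,np.round(r['position'],1),r['conf'],world('side',r['position'],depth=dep(d,r['position'])))
E
```

```text
t 25.6 grasp a,b,z 0.4736 -0.0834 0.0774 fwd of foot 0.0744 F a,b,z 2.7 -1.0 -3.2 w 0.124
handle [192.5 205.2] 0.72 [0.42731674 0.02551749 0.00339148]
```

```bash
python3 -m creep '[{"grip":0.0,"translation":[0.0005,0.0002,-0.0025],"angular":[0,0,0]},{"grip":0.0,"translation":[0.0006,0.0002,-0.0024],"angular":[0,0,0]},{"grip":0.0,"translation":[0.0006,0.0002,-0.0024],"angular":[0,0,0]},{"grip":0.0,"translation":[0.0007,0.0002,-0.0024],"angular":[0,0,0]},{"grip":0.0,"translation":[0.0007,0.0002,-0.0024],"angular":[0,0,0]},{"grip":0.0,"translation":[0,0,0],"angular":[0,0,0]},{"grip":0.0,"translation":[0,0,0],"angular":[0,0,0]},{"grip":0.0,"translation":[0,0,0],"angular":[0,0,0]}]' >/dev/null; python3 g.py
python3 - <<'E'
from h import *
im,d=arm.get_image('side');cv2.imwrite('pics/s5.png',cv2.resize(im[120:280,150:350],(750,600),interpolation=2)[:,:,::-1])
for n in ['rod','handle']:
    for r in arm.place_of(n,'side')[:1]: print(n,np.round(r['position'],1),r['conf'],world('side',r['position'],depth=dep(d,r['position'])))
E
```

```text
t 26.75 grasp a,b,z 0.4733 -0.0856 0.0725 fwd of foot 0.0747 F a,b,z -4.4 6.5 8.8 w 0.128
handle [192.3 204.7] 0.94 [0.42704634 0.02457209 0.00576157]
```

View pics/s5.png

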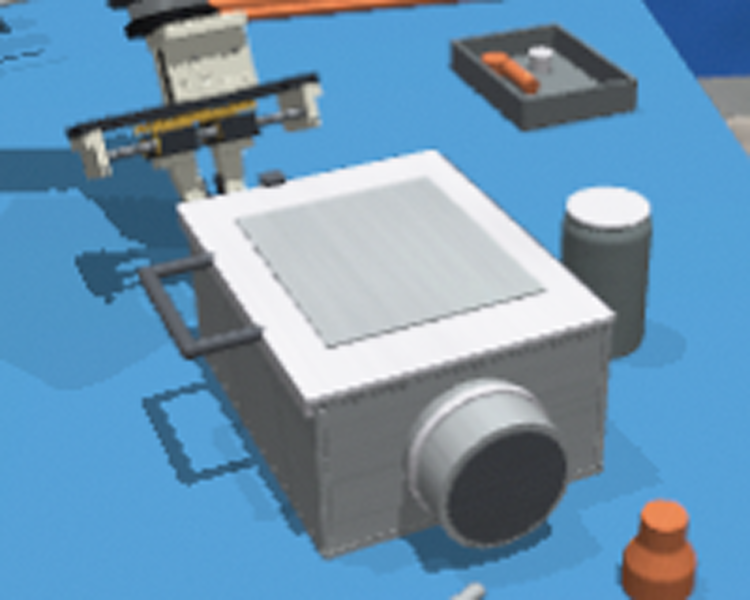

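Lid looks flush in the side view, and the rod now pushes back (+9 N up). I'll compare the lid's depth with the first picture.

```bash
python3 - <<'E'
from h import *
im,d=arm.get_image('side');d0=np.load('pics/side0.npy')
for p in [(205,180),(215,200),(225,218),(235,228),(250,200),(280,190),(200,190),(194,205)]:
    print(p,dep(d0,p),dep(d,p),world('side',p,depth=dep(d,p)).round(4), world('side',p,depth=dep(d0,p)).round(4)[2])
i0=cv2.imread('pics/side0.png')[:,:,::-1].astype(int);df=np.abs(im.astype(int)-i0).sum(2)[160:330,190:390];print((df>60).sum(),df.mean())
E
python3 g.py
```

```text
(205, 180) 0.9733942151069641 0.9720013737678528 [ 0.4784 -0.0518  0.1271] 0.1264
(215, 200) 0.8892154097557068 0.8888601660728455 [ 0.5059 -0.1514  0.1252] 0.125
(225, 218) 0.8289646506309509 0.8264951109886169 [ 0.529  -0.2267  0.123 ] 0.1216
(235, 228) 0.8047451376914978 0.8057268261909485 [ 0.5499 -0.2566  0.1157] 0.1163
(250, 200) 0.8801242113113403 0.8793845772743225 [ 0.5888 -0.1666  0.1287] 0.1283
(280, 190) 0.9167986512184143 0.9177020192146301 [ 0.6653 -0.1281  0.1285] 0.129
(200, 190) 0.9321284294128418 0.9318791627883911 [ 0.4675 -0.0988  0.1249] 0.1247
(194, 205) 0.8722931146621704 0.8721159100532532 [ 0.4568 -0.1674  0.1246] 0.1246
486 9.5385
t 26.95 grasp a,b,z 0.4733 -0.0857 0.0724 fwd of foot 0.0747 F a,b,z -6.0 7.1 10.0 w 0.13
```

```bash
python3 -m creep '[{"grip":0.0,"translation":[0,0,0.001],"angular":[0,0,0]},{"grip":0.045,"translation":[0,0,0],"angular":[0,0,0]},{"grip":0.045,"translation":[0,0,0],"angular":[0,0,0]},{"grip":0.045,"translation":[0,0,0],"angular":[0,0,0]},{"grip":0.045,"translation":[0,0,0],"angular":[0,0,0]},{"grip":0.045,"translation":[0,0,0.01],"angular":[0,0,0]},{"grip":0.045,"translation":[0,0,0.025],"angular":[0,0,0]},{"grip":0.045,"translation":[0,0,0.03],"angular":[0,0,0]}]'>/dev/null; python3 g.py
python3 -m creep '[{"grip":0.045,"translation":[0,0,0.03],"angular":[0,0,0]},{"grip":0.045,"translation":[0,0,0.03],"angular":[0,0,0]},{"grip":0.045,"translation":[-0.01,0.03,0.02],"angular":[0,0,0]},{"grip":0.045,"translation":[-0.01,0.03,0],"angular":[0,0,0]},{"grip":0.045,"translation":[0,0,0],"angular":[0,0,0]},{"grip":0.045,"translation":[0,0,0],"angular":[0,0,0]},{"grip":0.045,"translation":[0,0,0],"angular":[0,0,0]},{"grip":0.045,"translation":[0,0,0],"angular":[0,0,0]}]'
python3 - <<'E'
from h import *
im,d=arm.get_image('side');d0=np.load('pics/side0.npy')
for p in [(205,180),(215,200),(225,218),(194,205)]: print(p,world('side',p,depth=dep(d,p)).round(4), world('side',p,depth=dep(d0,p)).round(4)[2])
im2,d2=arm.get_image('top')
for cam in ['side','top']:
  for n in ['can','spanner','reducer','rod','stay_foot']:
    for r in arm.place_of(n,cam)[:1]: print(cam,n,np.round(r['position'],1),round(r['conf'],2))
i0=cv2.imread('pics/top0.png')[:,:,::-1]
cv2.imwrite('pics/f.png',np.hstack([cv2.resize(x[90:310,170:430],(400,338)) for x in (i0,im2)])[:,:,::-1])
E
```

```text
t 27.95 grasp a,b,z 0.4706 -0.0863 0.1391 fwd of foot 0.0774 F a,b,z 0.4 0.3 -0.0 w 0.514
time: 28.95
position: [0.4517, 0.1323, 0.2196]
tool_rot: [[0.298, -0.941, 0.161], [-0.855, -0.338, -0.394], [0.426, -0.02, -0.905]]
force: [-0.2, 0.9, -0.1]
gripper_width: 0.51
(205, 180) [ 0.4783 -0.051   0.1267] 0.1264
(215, 200) [ 0.506  -0.1524  0.1258] 0.125
(225, 218) [ 0.529  -0.2258  0.1224] 0.1216
(194, 205) [ 0.4568 -0.1677  0.1248] 0.1246
side can [309.6 209.3] 0.86
side spanner [255.6 301.6] 0.7
side reducer [326.6 273.4] 0.59
top can [247.7 126.7] 0.68
top reducer [363.4 139.1] 0.56
top rod [189.8 257.7] 0.76
top stay_foot [209.8 211.6] 0.59
```

View pics/f.png

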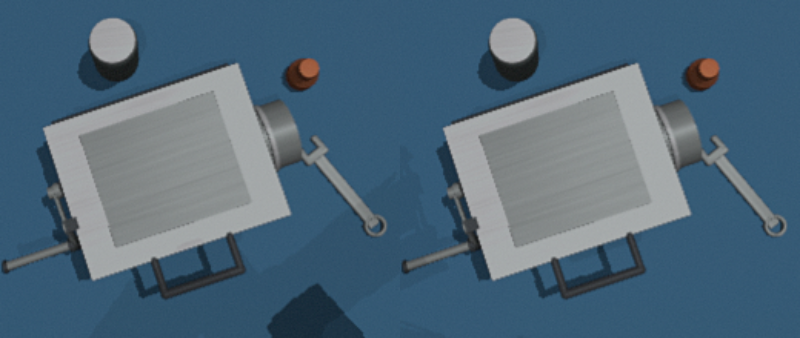

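The top views from before and after match: lid shut, rod and stay in the same place, bystanders unmoved, and the gripper clear of everything. I'm handing in.

```bash
python3 -c "
from rig import arm
print(arm.job_done())"
```

```text
the job is handed in; nothing more can be done
None
```

The folding stay was proved and the job is handed in at about 29 s of the 72 s; no verdict was reported.

- **Raising and locking:** I raised the lid by its handle to about 0.97 rad, where it came up hard. The highest pull I read was about 11 N, including the lid's weight. Eased down, the lid settled about 0.03 rad lower. More downward steps did not move it, and the side picture showed the knee past straight. With the gripper off, the stay alone held the lid, with the handle still at about 0.32 m.
- **Lowering:** I drew the rod forward on its 78 mm circle in small steps, with net forces of up to about 8 N on the way. At the end the lid seated and I read about 13 N in total. I then let go and backed off.
- **Last checks:**
  - The lid is within 1 mm of its first shut height by depth.
  - The top pictures before and after match for the rod, the stay, the can, the spanner and the reducer. The stay foot's reported pixel is within 2 px of the first one, so I saw no slip.
  - The wrist force is near zero and the gripper touches nothing.
- **Disagreements:**
  - The measured radius of the rod grip shrank from 78 to about 74 mm near the end. I put this down to the rod creeping in the fingers.
  - Some network depths for the handle were plainly wrong near shut, so I used the lid's depth instead.
  - The network missed the spanner in the last top view, but it shows unmoved in the picture.

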